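# Lay out the spot-test station round the beaker and the timer

### The job

Set out the spot-test station on the grey mat, where the beaker and the timer already stand, with the things waiting between mat and balance: centre the petri dish in the circle between beaker and timer, and stand the largest of the three brass weights on the middle of the dish's lid to hold it down. Stand the amber dropper bottle in the middle of the circle behind the beaker (behind means farther from the robot), the small vial likewise behind the timer, and the rubber pipette bulb in the middle of the circle between bottle and vial. Leave everything upright and do not shift the beaker or the timer.

Things in the scene. Friction and masses are not known exactly. Their poses are not given: they have to be found in the camera images.
- mat: Grey bench mat fixed on the top, 220 (x) by 330 (y) mm, 3 mm thick, with six white circle outlines. Origin: centre of its underside; x away from the robot (behind), y to the left, yaw within 0.25 rad. Circle centres (x, y in mm): front row (-50, +105), (-50, -105), 96 mm wide, taken by beaker and timer, and (-50, 0), 76 mm wide; back row (+55, +105), (+55, -105), 48 mm wide, (+55, 0), 64 mm wide.
- beaker: Clear glass beaker with a spout, 74 by 82 mm at the rim, 95 mm high, 0.2 kg, standing on the front left or the front right circle of the mat. Origin at the centre of its underside, z up. It stays where it is.
- timer: White bench timer with a grey display and three small keys, 62 by 66 mm, 19 mm high, 0.1 kg, lying on the front circle of the mat opposite the beaker. Origin at the centre of its underside, z up. It stays where it is.
- dish: Low clear round petri dish with its lid on (one rigid piece), 63 mm in diameter at the rim (about 60 mm across the solid wall), 15 mm high; things set on its lid rest about 13 mm above its underside. 0.02 kg. Origin at the centre of its underside, z up; round, so its yaw does not matter. 
- weight_big: The largest of three brass weights: round body 22 mm in diameter and 23 mm high with a 12 mm ball knob above it, 34 mm high in all, 0.1 kg. Origin at the centre of its underside, z up; round, so its yaw does not matter. 
- weight_mid: The middle brass weight, same shape, 18 mm in diameter, 27 mm high. Not needed. Origin at the centre of its underside, z up; round, so its yaw does not matter. 
- weight_small: The smallest brass weight, same shape, 14 mm in diameter, 21 mm high. Not needed. Origin at the centre of its underside, z up; round, so its yaw does not matter. 
- dropper_bottle: Amber glass dropper bottle: body 34 mm in diameter up to about 50 mm, a tapering shoulder, a black collar 22 mm in diameter from 67 to 80 mm above its underside, then a rubber teat 14 mm in diameter up to 107 mm. One rigid piece, 0.06 kg. Origin at the centre of its underside, z up; round, so its yaw does not matter. 
- vial: Small glass sample vial with a black screw cap (fixed), 20 mm in diameter, cap 21 mm from 42 to 52 mm, 52 mm high, 0.018 kg. Origin at the centre of its underside, z up; round, so its yaw does not matter. 
- bulb: Rubber pipette bulb standing on its flat end: pear-shaped, 48 mm in diameter at its widest, about 20 mm above its underside, with a slim neck 12 to 16 mm thick from 52 to 72 mm. Rigid here, 0.035 kg. Origin at the centre of its underside, z up; round, so its yaw does not matter. 
Not all that is in view belongs to the job. What is shaped like the dish but pink or turquoise is not meant.

How it is judged:
By the outcome, as a careful person would: the job done as asked, in the order asked, and still so for the second after the job is handed in, with the robot touching nothing.
It also fails if it takes over 147 s, if anything falls off the work surface, if the arm or the gripper's body presses on something with over 40 N, if the wrist force passes 120 N, or if a joint passes its speed limit or range.

### The arm

A 6-joint arm with a two-finger parallel gripper is mounted at the origin on a cart in front of the work surface, level with it; the furniture and walls round the work are solid. World frame = base frame: x ahead of the robot, y to its left, z up, the work surface at z = 0. Lengths are in m, angles in rad, forces in N, time in s.
With the tool pointing down it reaches from about 0.275 to 0.875 m from the base axis. Payload 12.5 kg.
Tool frame: the origin (TCP) lies at the very end of the fingers, on their centre line; the grasp point (between the pads) lies 19 mm behind it; x points along the fingers, y is the direction in which the jaws open and shut, and the axes are right-handed (so a half turn about x gives the same grasp; the last joint's range is limited). The gripper opens to 85 mm and grips with 20 to 120 N. Pads are 22 mm wide; open, the fingers measure 114 mm over their backs; the gripper's body (76 mm by 85 mm) begins 54 mm behind the grasp point. The pads swing forward as they close: fully open they stand 13 mm farther back than shut.
Start: joints at [1.028, 0.351, 1.652, -0, 1.139, -0.085], TCP at [0.243, 0.493, 0.199] pointing down, gripper open.
Joint ranges: [-2.75, 2.75], [-0.79, 2.1], [0.01, 2.65], [-1.57, 4.71], [0.07, 3.14], [-2.87, 2.87]. Speed limits (rad/s): [2.22, 2.22, 2.79, 3.14, 3.14, 3.14].

### API

Orientations are given as a 3x3 rotation matrix whose columns are the frame's x, y, z axes.
In Python, from bench import manip gives the robot as it stands. Calls block until the motion is done:
- manip.move_ptp(position, orientation): joint-space move of the TCP to a pose.
- manip.move_l(position, attitude=None, max_speed=0.15): straight line of the TCP; attitude=None keeps the orientation; max_speed is the mean speed in m/s.
- manip.move_j(angles): joint-space move.
- manip.set_gripper(opening, effort=None): opening from 0.0 (shut) to 1.0 (fully open); effort is the grip in N (None keeps the last); returns when the fingers have stopped.
- manip.dwell(seconds).
- manip.inverse_kinematics(position, orientation): joint angles nearest the present ones, or None.
- manip.grab_frame(name): name is "scene" or "top" or "wrist"; returns (picture, depth): 420x560x3 uint8, red, green, blue; 420x560 float32, m along the optical axis (not along the pixel's ray), 0 where there is no reading.
- manip.get_calibration(name): a dict with "camera_matrix" (3x3 intrinsics, pixels), "R" (3x3) and "t" (3): a world point X has camera coordinates R X + t. Camera axes: x right, y down, z forward; pixel columns grow to the right and rows downward; lengths in m; the calibration is good to about 2 mm. The wrist camera is an equidistant fisheye: a pixel r from the principal point sees the ray r / f radians off the axis. A picture is of the moment at which its call begins: read the wrist's pose just before it. get_calibration takes no time and is no camera call; for the wrist camera it gives the pose at the moment of the call.
A pose or a line that the arm cannot do raises manip.Unreachable and nothing moves.
- manip.sign_off(): hands the job in, once; it reports no verdict.
Trained networks look in the newest picture that a camera, given by its name, has taken for a name from the list of things; names that differ only in an ending like _2 or _b are one class to them, and where a whole thing is asked for, a point or a joint stands for the part that bears it (a point fixed in the world has none). Each returns a list of dicts, best first, with "confidence" (0 to 1); they miss things now and then, are a little off and sometimes report something else, mostly with a low value. They report only what shows in the picture. A call takes as long as a camera call. They do not tell look-alikes from the thing itself.
- manip.look_for(camera, name): "at" ([x, y, z] in m, in world coordinates, good to about 4 mm: the middle of the surface that is visible of it).
Readings, each from a call of its own:
- manip.current_time(): time.
- manip.current_qpos(): joint angles.
- manip.current_joint_vel(): joint speeds.
- manip.current_joint_torque(): joint torques, N m.
- manip.current_ee_pos(): TCP position.
- manip.current_tcp_rot(): TCP orientation.
- manip.current_force(): force on the tool from outside, world axes, zero at the start.
- manip.current_ft_torque(): the same for the moment, N m.
- manip.current_grip_width(): opening from 0.0 (shut) to 1.0 (fully open).
Only numpy, scipy, OpenCV 4.12 (cv2) and the standard library are available. Lean on these libraries where they do the work, as an engineer would, in place of code of your own. Each camera call takes 0.05 s, during which the arm holds its last target.

## Working session

There is one attempt and no reset: what is moved stays moved. The work goes in short steps, each a Python script; the robot and the scene stay as the last script left them, time stands still between calls to the robot, and variables do not carry over. Pictures are saved under pics/ and viewed, and the job is handed in when it is done.

```bash
ls; mkdir -p pics
python3 - <<'E'
from bench import manip
import cv2
for n in ["scene","top","wrist"]:
    p,d=manip.grab_frame(n); cv2.imwrite(f"pics/{n}0.png",p[:,:,::-1])
    c=manip.get_calibration(n); print(n,c["camera_matrix"].tolist(),c["R"].round(3).tolist(),c["t"].round(3).tolist())
print(manip.current_time(), manip.current_tcp_rot().round(3) if hasattr(manip.current_tcp_rot(),'round') else manip.current_tcp_rot())
for o in "mat beaker timer dish weight_big weight_mid weight_small dropper_bottle vial bulb".split():
    for cam in ["top","scene"]:
        print(o,cam,[(round(r["confidence"],2),[round(float(v),3) for v in r["at"]]) for r in manip.look_for(cam,o)][:5])
print(manip.current_time())
E
```

```text
pics
scene [[442.89627728251037, 0.0, 277.35317407659346], [0.0, 442.89627728251037, 209.89638557057745], [0.0, 0.0, 1.0]] [[0.632, -0.775, 0.003], [-0.592, -0.485, -0.644], [0.5, 0.405, -0.765]] [-0.334, 0.351, 0.915]
top [[487.1870297955575, 0.0, 272.4858125091575], [0.0, 487.1870297955575, 213.6346195889338], [0.0, 0.0, 1.0]] [[-0.014, -1.0, -0.013], [-0.997, 0.015, -0.069], [0.069, 0.012, -0.998]] [0.033, 0.559, 1.179]
wrist [[325.19226210127806, 0.0, 277.81134811215054], [0.0, 325.19226210127806, 205.91856087046722], [0.0, 0.0, 1.0]] [[0.442, 0.897, -0.001], [0.864, -0.425, 0.271], [0.242, -0.12, -0.963]] [-0.549, -0.035, 0.379]
0.15 [[-0.     0.442  0.897]
 [-0.001  0.897 -0.442]
 [-1.    -0.001 -0.   ]]
mat top [(0.61, [0.528, 0.204, 0.007])]
mat scene [(0.74, [0.523, 0.204, 0.01])]
beaker top [(0.8, [0.49, 0.097, 0.03]), (0.44, [0.434, -0.293, 0.06])]
beaker scene [(0.6, [0.489, 0.096, 0.059]), (0.59, [0.415, -0.304, 0.055])]
timer top [(0.7, [0.462, 0.291, 0.015]), (0.27, [0.431, -0.294, 0.057])]
timer scene [(0.98, [0.46, 0.285, 0.022])]
dish top [(0.94, [0.51, -0.058, 0.01
[... 207 characters left out ...]
6, [0.536, -0.161, 0.015])]
weight_big top [(0.47, [0.631, -0.128, 0.02])]
weight_big scene [(0.41, [0.634, -0.127, 0.018])]
weight_mid top [(0.59, [0.525, -0.275, 0.037]), (0.45, [0.634, -0.221, 0.013])]
weight_mid scene [(0.55, [0.625, -0.227, 0.019])]
weight_small top []
weight_small scene [(0.35, [0.635, -0.128, 0.019]), (0.2, [0.514, -0.281, 0.042])]
dropper_bottle top [(0.6, [0.434, -0.295, 0.06]), (0.37, [0.524, -0.273, 0.038])]
dropper_bottle scene [(0.91, [0.417, -0.306, 0.055])]
vial top [(0.64, [0.427, -0.202, 0.055])]
vial scene [(0.69, [0.526, 0.199, 0.005]), (0.61, [0.417, -0.205, 0.037])]
bulb top [(0.64, [0.525, -0.273, 0.037])]
bulb scene [(0.83, [0.515, -0.28, 0.041])]
1.15
```

View pics/top0.png

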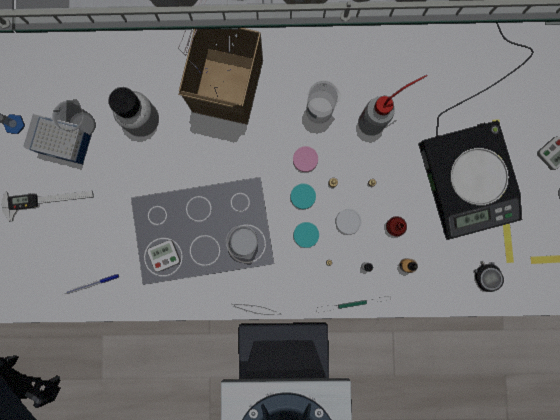

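View pics/scene0.png

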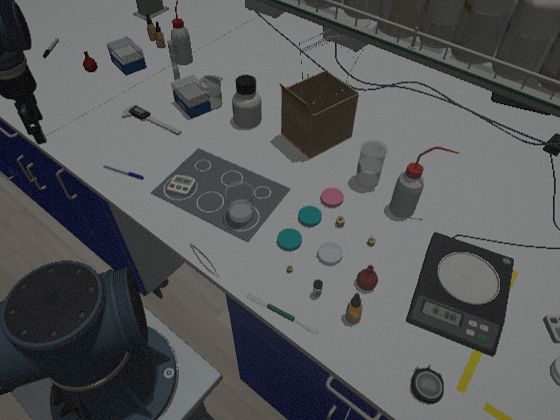

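The clear, untinted dish is at about (348,222) in the top view. The pink dish (305,159) and the turquoise ones (303,196) and (306,235) are look-alikes. There are brass weights at (333,183), (372,183) and (329,263). I'll take closer looks with the wrist camera.

```bash
cat > h.py <<'E'
from bench import manip
import numpy as np, cv2
def rot(phi):  # tool down, jaws along world angle phi (phi=pi/2 -> +y)
    y=np.array([np.cos(phi),np.sin(phi),0]); x=np.array([0,0,-1.]); return np.column_stack([x,y,np.cross(x,y)])
def proj(n,X,c=None):
    c=c or manip.get_calibration(n); K=np.array(c["camera_matrix"]); p=np.atleast_2d(X)@np.array(c["R"]).T+np.array(c["t"])
    if n=="wrist":
        r=np.hypot(p[:,0],p[:,1])+1e-12; th=np.arctan2(r,p[:,2]); q=p[:,:2]/r[:,None]*th[:,None]
    else: q=p[:,:2]/p[:,2:]
    return q*K[0,0]+K[:2,2]
def ray(n,uv,c):
    K=np.array(c["camera_matrix"]); q=(np.atleast_2d(uv)-K[:2,2])/K[0,0]
    if n=="wrist":
        th=np.linalg.norm(q,axis=1)[:,None]+1e-12; d=np.hstack([q/th*np.sin(th),np.cos(th)])
    else: d=np.hstack([q,np.ones((len(q),1))])
    R=np.array(c["R"]); return -R.T@np.array(c["t"]), d@R
def onplane(n,uv,z,c):
    o,d=ray(n,uv,c); s=(z-o[2])/d[:,2]; return o+s[:,None]*d
def ortho(n,p,c,x0,x1,y0,y1,z,s):  # rectified top view at height z: rows = -x, cols = -y, s m/px
    xs=np.arange(x1,x0,-s); ys=np.arange(y1,y0,-s); Y,X=np.meshgrid(ys,xs)
    uv=proj(n,np.stack([X.ravel(),Y.ravel(),np.full(X.size,z)],1),c).astype(np.float32).reshape(*X.shape,2)
    return cv2.remap(p,uv[...,0],uv[...,1],cv2.INTER_CUBIC)
E
python3 - <<'E'
from h import *
import pickle
for k,pos in [("mat",(0.42,0.2,0.33)),("items",(0.45,-0.17,0.33))]:
    manip.move_ptp(pos,rot(np.pi/2)); 
    c=manip.get_calibration("wrist"); p,d=manip.grab_frame("wrist")
    print(k,manip.current_time(),(-np.array(c["R"]).T@c["t"]).round(3),np.array(c["R"])[2].round(3), manip.current_qpos())
    cv2.imwrite(f"pics/w_{k}.png",p[:,:,::-1]); pickle.dump((p,d,c),open(f"{k}.pkl","wb"))
    for o in (["mat","beaker","timer"] if k=="mat" else "dish weight_big weight_mid weight_small dropper_bottle vial bulb".split()):
        print(o,[(round(r["confidence"],2),[round(float(v),3) for v in r["at"]]) for r in manip.look_for("wrist",o)][:5])
E
```

```text
mat 2.575 [0.351 0.2   0.505] [ 0.27  -0.    -0.963] [ 3.45632865e-01  8.10843039e-02  1.66845816e+00  1.65405625e-04
  1.39269289e+00 -1.22568401e+00]
mat [(0.63, [0.516, 0.211, 0.005])]
beaker [(0.93, [0.497, 0.09, 0.058])]
timer [(0.98, [0.461, 0.292, 0.021])]
items 4.1583 [ 0.381 -0.17   0.505] [ 0.271  0.    -0.963] [-4.56185048e-01  1.12299061e-01  1.63276584e+00  1.78876879e-04
  1.39650699e+00 -2.02823875e+00]
dish [(0.93, [0.538, -0.164, 0.017]), (0.77, [0.602, -0.052, 0.011]), (0.7, [0.692, -0.058, 0.012]), (0.64, [0.506, -0.059, 0.009])]
weight_big [(0.44, [0.629, -0.128, 0.02])]
weight_mid [(0.49, [0.629, -0.22, 0.014])]
weight_small [(0.37, [0.434, -0.114, 0.009]), (0.28, [0.459, 0.287, 0.02])]
dropper_bottle [(0.79, [0.425, -0.291, 0.059])]
vial [(0.74, [0.422, -0.203, 0.049])]
bulb [(0.62, [0.519, -0.268, 0.044])]
```

Run:
```python
from h import *
import pickle
p,d,c=pickle.load(open("mat.pkl","rb"),); 
cv2.imwrite("pics/o_mat.png",ortho("wrist",p,c,0.37,0.67,0,0.40,0.003,0.0006)[:,:,::-1])
p,d,c=pickle.load(open("items.pkl","rb"))
cv2.imwrite("pics/o_items.png",ortho("wrist",p,c,0.39,0.69,-0.33,-0.02,0.01,0.0006)[:,:,::-1])
# crops of weights
cr=[]
for w in [(.629,-.128),(.629,-.22),(.434,-.114),(.538,-.164)]:
    u,v=proj("wrist",[*w,0.015],c)[0].astype(int); print(w,u,v)
    cr.append(cv2.resize(p[v-22:v+22,u-22:u+22],(198,198),interpolation=cv2.INTER_CUBIC))
cv2.imwrite("pics/crops.png",np.hstack(cr)[:,:,::-1])
```

```text
(0.629, -0.128) 302 268
(0.629, -0.22) 247 268
(0.434, -0.114) 314 152
(0.538, -0.164) 281 217
```

View pics/o_mat.png

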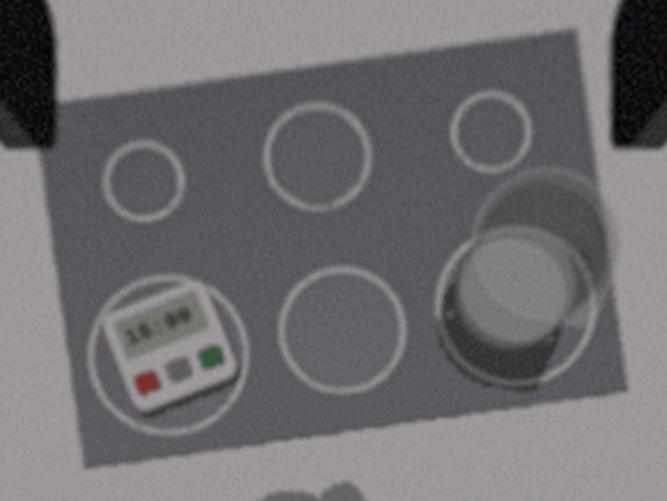

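View pics/o_items.png

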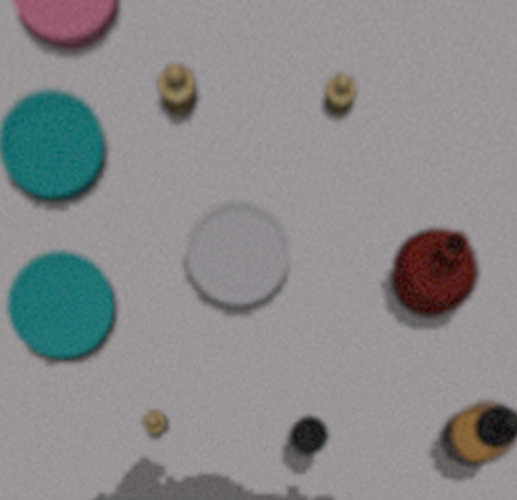

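View pics/crops.png

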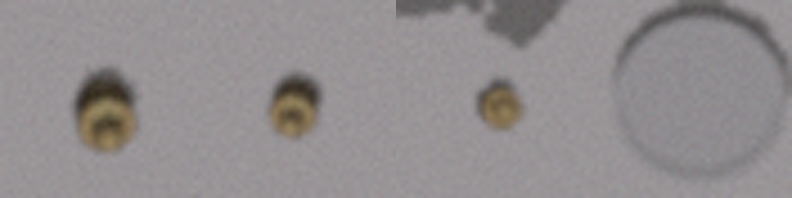

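Weight candidates in the wrist view: (302,268), (247,268) and (314,152). In the crops the one at (302,268) is clearly the widest, so it is weight_big at about (0.629, -0.128). The dish at (281,217) is the only colourless one. Next I'll fit the mat and refine the item positions.

```bash
cat > fit.py <<'E'
from h import *
from scipy.optimize import minimize
C=np.array([[-.05,.105],[-.05,-.105],[-.05,0],[.055,.105],[.055,-.105],[.055,0]]);D=np.array([.096,.096,.076,.048,.048,.064])
T=np.linspace(0,2*np.pi,180,endpoint=False)
def matfit(cam,p,c,x0=(.525,.2,.14)):
    g=cv2.GaussianBlur(cv2.cvtColor(p,cv2.COLOR_RGB2GRAY),(0,0),1.0).astype(np.float32)
    def pts(m,q,idx):
        s,k=np.sin(m[2]),np.cos(m[2]); P=[]
        for i in idx:
            X=C[i]+ (D[i]/2-q)*np.stack([np.cos(T),np.sin(T)],1)
            P.append(np.stack([m[0]+k*X[:,0]-s*X[:,1],m[1]+s*X[:,0]+k*X[:,1],0*T+.003],1))
        return np.vstack(P)
    def f(m):
        uv=proj(cam,pts(m,.001,[0,2,3,4,5]),c).astype(np.float32)
        return -cv2.remap(g,uv[None,:,0],uv[None,:,1],cv2.INTER_LINEAR).mean()
    best=min((minimize(f,np.array(x0)+np.array(d),method="Nelder-Mead",options=dict(initial_simplex=np.array(x0)+np.array(d)+np.vstack([np.zeros(3),np.diag([.004,.004,.03])]))) for d in [(0,0,0),(.004,0,0),(-.004,0,0),(0,.004,0),(0,-.004,0)]),key=lambda r:r.fun)
    return best.x,best.fun
PROF=dict(weight_big=[(0,.011),(.023,.011),(.028,.006),(.034,.003)],bulb=[(0,.014),(.01,.022),(.02,.024),(.03,.021),(.045,.011),(.052,.007),(.072,.007)],
 dropper_bottle=[(0,.017),(.05,.017),(.067,.011),(.08,.011),(.081,.007),(.107,.006)],vial_cap=[(.042,.0105),(.052,.0105)],dish=[(0,.03),(.013,.0315),(.015,.0315)])
def silfit(cam,p,c,name,xy,mask,z0=0.):
    def sil(m):
        P=np.vstack([np.stack([m[0]+r*np.cos(T[::4]),m[1]+r*np.sin(T[::4]),0*T[::4]+z+z0],1) for z,r in PROF[name]])
        uv=proj(cam,P,c); im=np.zeros(mask.shape,np.uint8)
        n=len(T[::4])
        for i in range(len(PROF[name])-1):
            h=cv2.convexHull((uv[i*n:(i+2)*n]*16).astype(np.int32)); cv2.fillConvexPoly(im,h,255,cv2.LINE_AA,4)
        return im/255.
    def f(m):
        s=sil(m); return 1-np.minimum(s,mask).sum()/np.maximum(s,mask).sum()
    x=np.array(xy); r=minimize(f,x,method="Nelder-Mead",options=dict(initial_simplex=x+np.array([[0,0],[.004,0],[0,.004]]),xatol=2e-4))
    return r.x,1-r.fun
def masks(p,name,uv,R=45):
    hsv=cv2.cvtColor(cv2.GaussianBlur(p,(3,3),0),cv2.COLOR_RGB2HSV).astype(int); S,V=hsv[...,1],hsv[...,2]
    m=(S>70) if name in("weight_big","bulb") else (V<70) if name=="vial_cap" else ((S>70)|(V<60))
    w=np.zeros(m.shape,bool); u,v=map(int,uv); w[max(v-R,0):v+R,max(u-R,0):u+R]=1
    return (m&w).astype(float)
E
python3 - <<'E'
from fit import *
import pickle
p,d,c=pickle.load(open("mat.pkl","rb")); m,f=matfit("wrist",p,c); print("mat wrist",m.round(4),f)
pt,dt=manip.grab_frame("top"); ct=manip.get_calibration("top"); print("mat top",matfit("top",pt,ct,m))
vis=p.copy()
for i in range(6):
    s,k=np.sin(m[2]),np.cos(m[2]); print(i,(m[:2]+np.array([[k,-s],[s,k]])@C[i]).round(4))
p,d,c=pickle.load(open("items.pkl","rb"))
out=cv2.resize(p,None,fx=1,fy=1).copy()
for n,xy,R in [("weight_big",(.629,-.128),22),("bulb",(.52,-.27),40),("dropper_bottle",(.42,-.29),45),("vial_cap",(.422,-.203),18)]:
    mk=masks(p,n,proj("wrist",[*xy,.03],c)[0],R); r=silfit("wrist",p,c,n,xy,mk); print(n,r[0].round(4),round(r[1],3),int(mk.sum()))
    out[mk>0]=(0,255,0)
cv2.imwrite("pics/mask.png",out[:,:,::-1])
# depth-based check: centroid in xy of points above height
v,u=np.mgrid[0:420,0:560]; o,dr=ray("wrist",np.stack([u.ravel(),v.ravel()],1),c); Rr=np.array(c["R"]); zc=(dr@Rr.T)[:,2]; 
X=o+dr*(d.ravel()/zc)[:,None]; X=X[d.ravel()>0]
for n,xy,z0,z1 in [("weight_big",(.629,-.128),.019,.027),("dish",(.537,-.163),.009,.02),("bulb",(.52,-.27),.06,.08),("bottle",(.425,-.29),.095,.115),("vial",(.422,-.203),.047,.057)]:
    w=(np.hypot(X[:,0]-xy[0],X[:,1]-xy[1])<.04)&(X[:,2]>z0)&(X[:,2]<z1); Q=X[w]
    print(n,len(Q),Q[:,:2].min(0).round(3),Q[:,:2].max(0).round(3),((Q.min(0)+Q.max(0))/2).round(4) if len(Q) else 0)
E
```

```text
mat wrist [0.5216 0.2021 0.1413] -120.69783020019531
mat top (array([0.52239674, 0.20202986, 0.1427477 ]), np.float64(-130.59169006347656))
0 [0.4573 0.299 ]
1 [0.4869 0.0911]
2 [0.4721 0.1951]
3 [0.5613 0.3138]
4 [0.5908 0.1059]
5 [0.576  0.2098]
weight_big [ 0.639  -0.1255] 0.531 127
bulb [ 0.524  -0.2775] 0.878 697
dropper_bottle [ 0.4255 -0.2942] 0.611 429
vial_cap [ 0.4246 -0.2023] 0.691 148
weight_big 85 [ 0.624 -0.137] [ 0.646 -0.115] [ 0.635  -0.1263  0.0215]
dish 1229 [ 0.505 -0.194] [ 0.568 -0.133] [ 0.5366 -0.1635  0.0139]
bulb 84 [ 0.516 -0.284] [ 0.53  -0.271] [ 0.5229 -0.2772  0.0672]
bottle 61 [ 0.422 -0.302] [ 0.432 -0.292] [ 0.4269 -0.2971  0.1019]
vial 166 [ 0.415 -0.211] [ 0.434 -0.193] [ 0.4246 -0.202   0.0528]
```

View pics/mask.png

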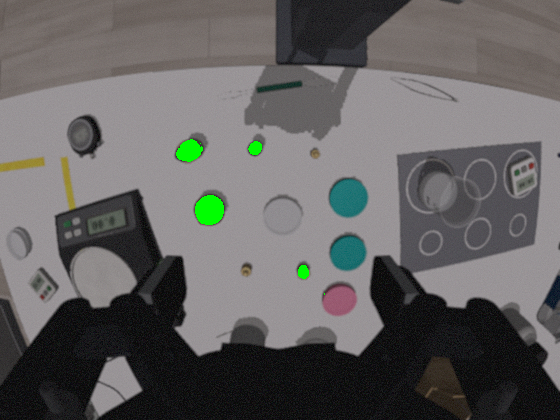

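Depth clusters have the right sizes and heights: weight 22 mm across, dish 62 mm, vial 19 mm. Both cameras' mat fits agree within 1 mm. The beaker is on the front-right circle and the timer on the front-left. I'll place the dish first.

```bash
cat >> fit.py <<'E'
M=np.array([.5219,.2021,.142]); s_,k_=np.sin(M[2]),np.cos(M[2])
CW=M[:2]+C@np.array([[k_,-s_],[s_,k_]]).T
def pick(xy,zt,phi,pre,eff,up=.2,slow=.05):
    manip.set_gripper(pre,effort=eff)
    manip.move_ptp((*xy,max(up,zt+.06)),rot(phi)); manip.move_l((*xy,zt+.03),max_speed=.15); manip.move_l((*xy,zt),max_speed=slow)
    manip.set_gripper(0.,effort=eff); w=manip.current_grip_width()
    manip.move_l((*xy,max(up,zt+.05)),max_speed=.15); print("picked w=%.3f -> %.1fmm after lift %.3f"%(w,w*85,manip.current_grip_width()),"t",manip.current_time(),"F",np.round(manip.current_force(),2))
def place(xy,zt,phi,rel,up=.2):
    manip.move_ptp((*xy,max(up,zt+.06)),rot(phi)); manip.move_l((*xy,zt+.025),max_speed=.15); manip.move_l((*xy,zt+.001),max_speed=.03)
    print("F",np.round(manip.current_force(),2),np.round(manip.current_ee_pos(),4))
    manip.set_gripper(rel); manip.move_l((*xy,max(up,zt+.06)),max_speed=.12); print("t",manip.current_time())
def cloud(cam):
    c=manip.get_calibration(cam); p,d=manip.grab_frame(cam)
    v,u=np.mgrid[0:420,0:560]; o,dr=ray(cam,np.stack([u.ravel(),v.ravel()],1),c); zc=(dr@np.array(c["R"]).T)[:,2]
    X=o+dr*(d.ravel()/zc)[:,None]; return p,d,c,X[d.ravel()>0]
def ext(X,xy,z0,z1,R=.04):
    Q=X[(np.hypot(X[:,0]-xy[0],X[:,1]-xy[1])<R)&(X[:,2]>z0)&(X[:,2]<z1)]
    return (len(Q),(Q[:,:2].max(0)-Q[:,:2].min(0)).round(3),((Q[:,:2].max(0)+Q[:,:2].min(0))/2).round(4)) if len(Q) else (0,)
E
python3 - <<'E'
from fit import *
pick((.5366,-.1635),-.001,.142,1.,20,up=.12)
p,d=manip.grab_frame("wrist"); cv2.imwrite("pics/dishheld.png",p[:,:,::-1])
E
```

```text
picked w=-0.001 -> -0.1mm after lift 0.001 t 9.3583 F [1.   0.26 0.58]
```

View pics/dishheld.png

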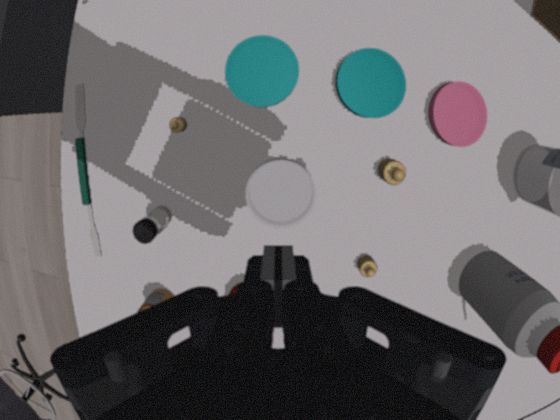

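The grasp missed: the fingers are shut and empty, and the dish is still on the table at (280,190). I'll re-measure.

Run:
```python
from fit import *
p,d,c,X=cloud("wrist")
print(np.round(manip.current_ee_pos(),4),manip.current_tcp_rot().round(3).tolist())
for n,xy in [("dish",(.5366,-.1635)),("dish+y",(.5366,-.13))]: print(n,ext(X,xy,.009,.02,.05))
p,d=manip.grab_frame("top"); cv2.imwrite("pics/t1.png",cv2.resize(p[130:300,270:440],None,fx=3,fy=3)[:,:,::-1])
for k in ["top","wrist"]: print([(round(r["confidence"],2),[round(float(v),3) for v in r["at"]]) for r in manip.look_for(k,"dish")][:5])
# tip location of shut fingers in wrist image
print(proj("wrist",[manip.current_ee_pos()],c), d.shape)
print(proj("wrist",[[.5366,-.1635,.01]],c))
```

```text
[ 0.5361 -0.1633  0.119 ] [[-0.002, 0.99, 0.142], [0.001, 0.142, -0.99], [-1.0, -0.002, -0.001]]
dish (3883, array([0.063, 0.062]), array([ 0.5372, -0.1625]))
dish+y (3146, array([0.063, 0.098]), array([ 0.5372, -0.1307]))
[(0.95, [0.697, -0.059, 0.012]), (0.86, [0.603, -0.053, 0.015]), (0.63, [0.508, -0.057, 0.011])]
[(0.97, [0.542, -0.16, 0.013]), (0.9, [0.692, -0.059, 0.013]), (0.65, [0.604, -0.052, 0.01]), (0.55, [0.505, -0.055, 0.014])]
[[279.67744792 238.23965019]] (420, 560)
[[279.41777319 193.99974852]]
```

View pics/t1.png

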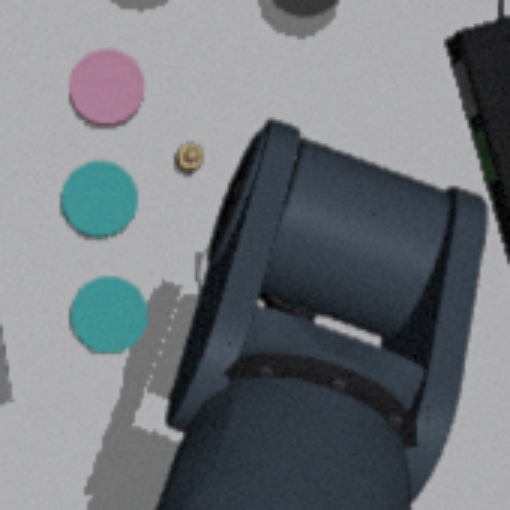

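Run:
```python
from fit import *
for o in [1.,.78,.74,.5,.25,0.]:
    manip.set_gripper(o); p,d,c,X=cloud("wrist"); t=manip.current_ee_pos(); R=manip.current_tcp_rot()
    L=(X-t)@R   # tool coords: x along fingers (down +)
    Q=L[(np.abs(L[:,0])<.05)&(np.abs(L[:,1])<.07)&(np.abs(L[:,2])<.03)]
    for sgn in (1,-1):
        q=Q[Q[:,1]*sgn>0]
        if len(q): print(o,round(float(manip.current_grip_width()),3),sgn,"tip x",np.percentile(q[:,0],[95,98,100]).round(4),"y",np.percentile(np.abs(q[q[:,0]>np.percentile(q[:,0],90)][:,1]),[2,50,98]).round(4),len(q))
print(manip.current_time())
```

```text
1.0 0.999 1 tip x [-0.0461 -0.0455 -0.0448] y [0.0418 0.0422 0.0424] 121
1.0 0.999 -1 tip x [-0.0459 -0.0457 -0.0454] y [0.0433 0.0437 0.0439] 122
0.78 0.781 1 tip x [-0.0407 -0.0398 -0.039 ] y [0.0322 0.0325 0.033 ] 339
0.78 0.781 -1 tip x [-0.0408 -0.0402 -0.0389] y [0.0338 0.0342 0.0345] 341
0.74 0.733 1 tip x [-0.0402 -0.0391 -0.0382] y [0.0305 0.0308 0.0312] 376
0.74 0.733 -1 tip x [-0.0398 -0.0392 -0.038 ] y [0.0322 0.0325 0.0327] 379
0.5 0.503 1 tip x [-0.0372 -0.0358 -0.0344] y [0.0203 0.0207 0.0212] 432
0.5 0.503 -1 tip x [-0.0371 -0.036  -0.0337] y [0.022  0.0222 0.0233] 442
0.25 0.252 1 tip x [-0.0353 -0.034  -0.0332] y [0.0098 0.0099 0.0151] 432
0.25 0.252 -1 tip x [-0.0359 -0.0343 -0.0325] y [0.0112 0.0113 0.0174] 429
0.0 0.001 1 tip x [-0.038  -0.0374 -0.0358] y [0.0002 0.0029 0.0073] 315
0.0 0.001 -1 tip x [-0.0381 -0.0368 -0.0361] y [0.0003 0.0044 0.0105] 361
12.2583
```

Run:
```python
from fit import *
xy=(.5372,-.163)
manip.set_gripper(1.,effort=20)
manip.move_l((*xy,.03)); manip.move_l((*xy,-.004),max_speed=.05)
print(np.round(manip.current_ee_pos(),4),np.round(manip.current_force(),2))
p,d=manip.grab_frame("wrist"); cv2.imwrite("pics/d1.png",p[:,:,::-1])
for o in (.78,.74,.71,.68,.65):
    manip.set_gripper(o); print(o,np.round(manip.current_grip_width(),3),np.round(manip.current_ee_pos(),4),np.round(manip.current_force(),2))
p,d=manip.grab_frame("wrist"); cv2.imwrite("pics/d2.png",p[:,:,::-1]); print(manip.current_time())
```

```text
[ 0.5374 -0.1631 -0.0039] [ 0.24  0.14 -0.42]
0.78 0.781 [ 0.5373 -0.163  -0.0039] [-0.25 -1.   -0.32]
0.74 0.739 [ 0.5372 -0.163  -0.004 ] [ 0.17  0.02 -0.3 ]
0.71 0.71 [ 0.5372 -0.163  -0.004 ] [ 0.08 -0.03  0.8 ]
0.68 0.679 [ 0.5372 -0.163  -0.004 ] [-0.97 -0.12  0.11]
0.65 0.651 [ 0.5372 -0.163  -0.004 ] [ 0.43 -0.6  -0.01]
15.925
```

View pics/d2.png

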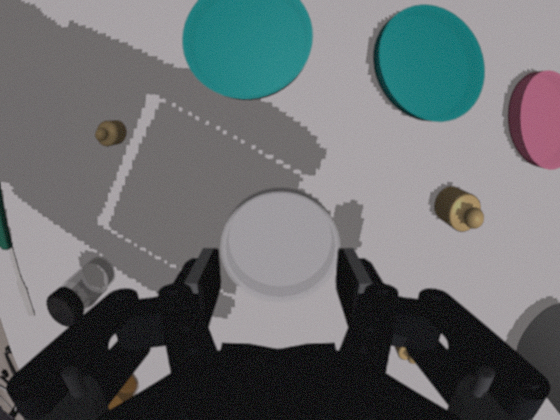

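Run:
```python
from fit import *
p,d,c,X=cloud("wrist"); t=np.array(manip.current_ee_pos()); R=np.array(manip.current_tcp_rot())
for P in [(0,.0276,-.011),(0,.0276,0),(-.019,.0276,-.011),(-.036,.0276,-.011),(-.006,.0276,-.011)]: print(P,proj("wrist",t+R@np.array(P),c).round(1))
o=-np.array(c["R"]).T@c["t"]; print("cam in tool",((o-t)@R).round(4), "axis",(R.T@np.array(c["R"])[2]).round(3))
# depth along columns on right finger & left finger & dish
for u in (208,350,279):
    for v in range(230,330,10):
        uu=np.array([[u,v]]); oo,dr=ray("wrist",uu,c); zc=(dr@np.array(c["R"]).T)[0,2]
        print(u,v,round(float(d[v,u]),4),p[v,u].tolist(),((oo+dr[0]*d[v,u]/zc-t)@R).round(4) if d[v,u]>0 else None)
```

```text
(0, 0.0276, -0.011) [[327.5 219.6]]
(0, 0.0276, 0) [[326.6 237.5]]
(-0.019, 0.0276, -0.011) [[332.8 231. ]]
(-0.036, 0.0276, -0.011) [[338.5 243.4]]
(-0.006, 0.0276, -0.011) [[329.1 222.9]]
cam in tool [-0.1753 -0.0008 -0.0683] axis [0.963 0.    0.27 ]
208 230 0.1807 [107, 106, 105] [-0.0049 -0.0403 -0.0064]
208 240 0.1828 [114, 112, 110] [-0.0045 -0.0408 -0.0001]
208 250 0.1416 [50, 50, 52] [-0.0443 -0.0319 -0.0112]
208 260 0.132 [19, 27, 28] [-0.0543 -0.0298 -0.011 ]
208 270 0.1265 [19, 9, 13] [-0.0604 -0.0288 -0.0094]
208 280 0.1254 [10, 14, 10] [-0.0625 -0.0286 -0.006 ]
208 290 0.1239 [20, 13, 16] [-0.065  -0.0285 -0.0028]
208 300 0.1247 [24, 22, 21] [-0.0654 -0.0288  0.0017]
208 310 0.1237 [24, 14, 11] [-0.0675 -0.0288  0.0052]
208 320 0.1226 [32, 30, 27] [-0.0696 -0.0287  0.0087]
350 230 0.1809 [106, 104, 105] [-0.0048  0.0401 -0.0063]
350 240 0.1823 [109, 106, 108] [-0.0051  0.0405 -0.0003]
350 250 0.1423 [53, 56, 54] [-0.0436  0.0315 -0.0109]
350 260 0.1325 [57, 52, 58] [-0.0538  0.0294 -0.0107]
350 270 0.1212 [20, 13, 17] [-0.0653  0.0269 -0.0119]
350 280 0.1219 [11, 26, 11] [-0.0657  0.0272 -0.0077]
350 290 0.1201 [22, 17, 23] [-0.0684  0.0269 -0.0047]
350 300 0.1203 [24, 22, 15] [-0.0694  0.0271 -0.0008]
350 310 0.1171 [15, 11, 21] [-0.0732  0.0266  0.0013]
350 320 0.0823 [22, 21, 18] [-0.1043  0.0186 -0.0166]
279 230 0.165 [159, 156, 158] [-0.0197 -0.0002 -0.0119]
279 240 0.1675 [159, 153, 159] [-0.0188 -0.0002 -0.0061]
279 250 0.1684 [157, 154, 156] [-0.0194 -0.0002 -0.0007]
279 260 0.1697 [156, 153, 157] [-0.0196 -0.0002  0.005 ]
279 270 0.1707 [158, 155, 160] [-0.0201 -0.0002  0.0107]
279 280 0.1737 [159, 155, 161] [-0.0189 -0.0001  0.0174]
279 290 0.1744 [146, 142, 145] [-0.0199 -0.0001  0.0232]
279 300 0.1768 [161, 156, 158] [-0.0193 -0.0001  0.0302]
279 310 0.1942 [170, 165, 169] [-0.0057 -0.0001  0.0462]
279 320 0.1975 [167, 163, 166] [-0.0046 -0.      0.0547]
```

Depth shows the real fingertips ending about 33–36 mm behind the reported TCP when shut, and about 45 mm behind when open. That explains why the fingers closed above the dish without any force. I'll verify this by going lower in guarded steps.

Run:
```python
from fit import *
xy=(.5372,-.163)
manip.move_l((*xy,.02)); manip.set_gripper(1.,effort=20)
for z in (-.01,-.02,-.027,-.033):
    manip.move_l((*xy,z),max_speed=.06); F=np.round(manip.current_force(),2); print(z,np.round(manip.current_ee_pos(),4),F)
    if abs(F[2])>6: break
p,d=manip.grab_frame("wrist"); cv2.imwrite("pics/d3.png",p[:,:,::-1])
for o in (.78,.70,.6):
    manip.set_gripper(o); print(o,np.round(manip.current_grip_width(),3),np.round(manip.current_ee_pos(),4),np.round(manip.current_force(),2))
p,d=manip.grab_frame("wrist"); cv2.imwrite("pics/d4.png",p[:,:,::-1]); print(manip.current_time())
```

```text
-0.01 [ 0.5372 -0.163  -0.0101] [ 0.25  0.5  -0.06]
-0.02 [ 0.537  -0.1629 -0.0204] [-0.42 -0.39  1.59]
-0.027 [ 0.5369 -0.1629 -0.0274] [-0.29  0.36  1.27]
-0.033 [ 0.537  -0.1629 -0.0334] [0.4  0.53 0.61]
0.78 0.781 [ 0.5372 -0.163  -0.0329] [ 0.25  0.55 -0.03]
0.7 0.699 [ 0.5373 -0.1631 -0.0329] [0.23 0.58 0.18]
0.6 0.685 [ 0.5373 -0.163  -0.0327] [-1.54  0.52  6.21]
19.0667
```

View pics/d4.png

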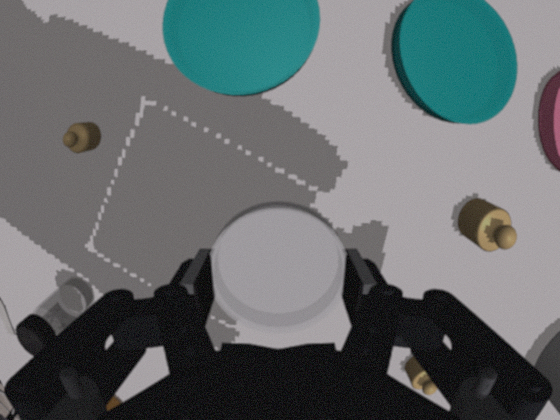

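Confirmed: the dish is gripped at 0.685, about 58 mm. From here on I use real tip = TCP + 33 mm (plus the swing when open). Lift, place, check.

```bash
cat >> fit.py <<'E'
OFF=.033
def place2(xy,zt,phi,rel,up=.12,pre=.0005):
    place(xy,zt-pre,phi,rel,up)
E
python3 - <<'E'
from fit import *
xy=(.5372,-.163)
manip.move_l((*xy,.0),max_speed=.1); print(manip.current_grip_width(),np.round(manip.current_force(),2))
manip.move_l((*xy,.08)); 
p,d,c,X=cloud("wrist"); cv2.imwrite("pics/d5.png",p[:,:,::-1]); t=np.array(manip.current_ee_pos()); L=(X-t)@np.array(manip.current_tcp_rot())
print(manip.current_grip_width()); q=L[(np.hypot(L[:,1],L[:,2])<.04)&(L[:,0]<.0)&(L[:,0]>-.06)&(np.abs(L[:,1])<.02)]; print("dish in tool: x",np.median(q[:,0]),"z",np.percentile(q[:,2],[1,99]))
print(manip.current_time())
E
```

```text
0.6818410714994749 [ 0.29 -0.14  0.52]
0.684030931645443
dish in tool: x -0.04858307895867182 z [-0.0318745   0.02930647]
20.2833
```

View pics/d5.png

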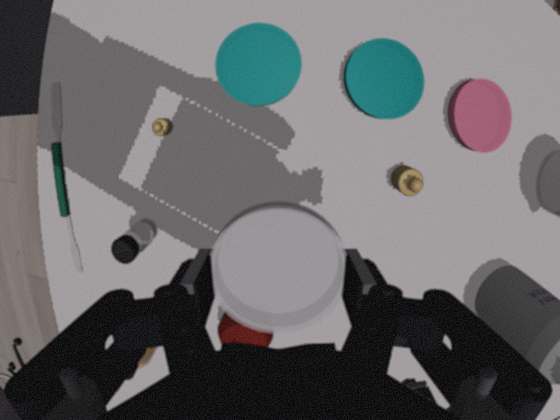

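Run:
```python
from fit import *
t=CW[2]+np.array([.0002,-.0013]); print(CW.round(4).tolist())
manip.move_ptp((*t,.1),rot(.142)); manip.move_l((*t,-.02)); manip.move_l((*t,-.0295),max_speed=.02)
print(np.round(manip.current_ee_pos(),4),np.round(manip.current_force(),2))
manip.set_gripper(.85); manip.move_l((*t,.03),max_speed=.1); manip.move_ptp((.42,.2,.3),rot(np.pi/2))
p,d,c,X=cloud("wrist"); cv2.imwrite("pics/m1.png",ortho("wrist",p,c,0.37,0.67,0,0.40,0.003,0.0006)[:,:,::-1])
print("mat",matfit("wrist",p,c,M)); print("dish",ext(X,CW[2],.012,.025,.045),CW[2]); print(manip.current_time())
```

```text
[[0.4575, 0.299], [0.4873, 0.0911], [0.4724, 0.195], [0.5615, 0.3138], [0.5912, 0.1059], [0.5763, 0.2099]]
[ 0.4725  0.1937 -0.0296] [-0.59  0.2  -0.59]
mat (array([0.521431  , 0.20207923, 0.14053929]), np.float64(-122.80233764648438))
dish (1456, array([0.063, 0.062]), array([0.4707, 0.1931])) [0.47240325 0.19502384]
25.55
```

View pics/m1.png

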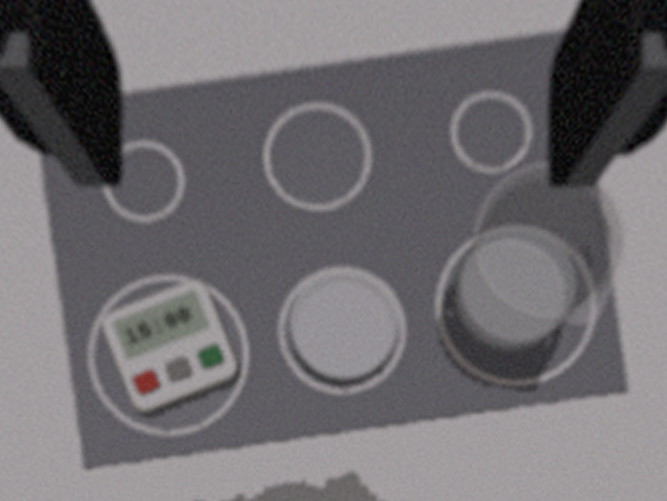

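The dish sits centred in its circle at (342,330) in the rectified view, 1–2 mm by depth. Now the big weight.

Run:
```python
from fit import *
pick((.635,-.1263),-.030,.142,.6,30,up=.1)
p,d,c,X=cloud("wrist"); cv2.imwrite("pics/wt.png",p[150:400,150:420,::-1])
t=np.array(manip.current_ee_pos()); L=(X-t)@np.array(manip.current_tcp_rot())
q=L[(np.abs(L[:,1])<.009)&(np.abs(L[:,2])<.02)&(L[:,0]>-.09)&(L[:,0]<-.02)]; print(len(q),np.percentile(q[:,2],[1,50,99]).round(4),np.percentile(q[:,0],[1,50,99]).round(4))
```

```text
picked w=0.238 -> 20.2mm after lift 0.238 t 30.4667 F [-0.16 -0.4  -1.16]
2250 [-0.011  -0.0049  0.0075] [-0.0645 -0.051  -0.0319]
```

View pics/wt.png

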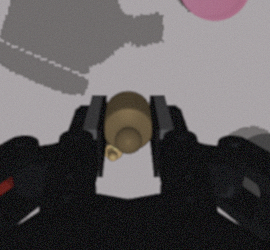

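Weight held; about 1.0–1.2 N fits the 0.1 kg piece, and it is centred in the pads.

Run:
```python
from fit import *
place((.4711,.1938),-.0142,.142,.5,up=.1)
manip.move_ptp((.42,.2,.3),rot(np.pi/2))
p,d,c,X=cloud("wrist"); cv2.imwrite("pics/m2.png",ortho("wrist",p,c,0.39,0.56,.11,0.28,0.016,0.0003)[:,:,::-1])
print("weight",ext(X,(.471,.194),.030,.042,.03),"dish",ext(X,(.471,.194),.012,.022,.045),manip.current_time())
```

```text
F [-0.48 -0.07 -1.62] [ 0.4712  0.1938 -0.0132]
t 34.9917
weight (148, array([0.021, 0.021]), array([0.4691, 0.1934])) dish (1246, array([0.063, 0.062]), array([0.4707, 0.1932])) 36.2917
```

View pics/m2.png

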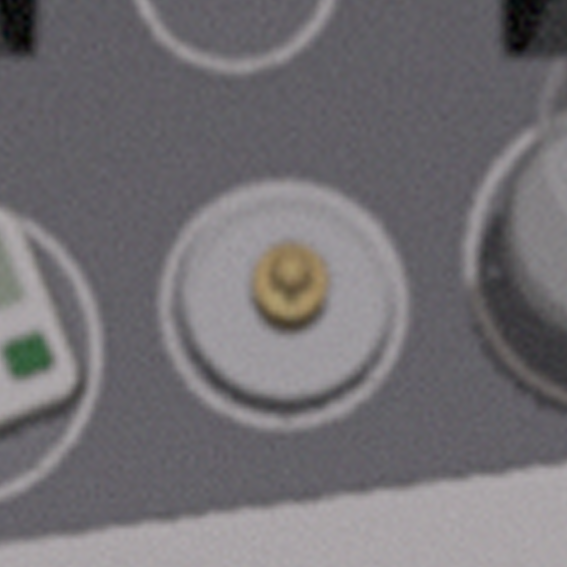

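Weight is about 1.5 mm from the middle of the lid. Next the bottle, with a closer measurement first.

Run:
```python
from fit import *
manip.set_gripper(.6,effort=30); manip.move_ptp((.427,-.297,.2),rot(.142))
p,d,c,X=cloud("wrist"); cv2.imwrite("pics/b1.png",p[:,:,::-1])
for z0,z1 in [(.01,.05),(.069,.083),(.085,.1),(.1,.112)]: print(z0,z1,ext(X,(.427,-.296),z0,z1,.025))
for z0,z1 in [(.01,.042),(.042,.049),(.049,.056)]: print("vial",z0,z1,ext(X,(.4246,-.202),z0,z1,.025))
for z0,z1 in [(.01,.03),(.03,.05),(.05,.068),(.068,.076)]: print("bulb",z0,z1,ext(X,(.523,-.277),z0,z1,.03))
print(manip.current_time())
```

```text
0.01 0.05 (118, array([0.032, 0.015]), array([ 0.4258, -0.2917]))
0.069 0.083 (236, array([0.021, 0.021]), array([ 0.4269, -0.2986]))
0.085 0.1 (64, array([0.012, 0.011]), array([ 0.4265, -0.2974]))
0.1 0.112 (118, array([0.01 , 0.011]), array([ 0.4267, -0.2972]))
vial 0.01 0.042 (25, array([0.019, 0.006]), array([ 0.4256, -0.2098]))
vial 0.042 0.049 (6, array([0.011, 0.002]), array([ 0.4261, -0.2115]))
vial 0.049 0.056 (326, array([0.02, 0.02]), array([ 0.4251, -0.2025]))
bulb 0.01 0.03 (234, array([0.048, 0.05 ]), array([ 0.5221, -0.2773]))
bulb 0.03 0.05 (982, array([0.045, 0.047]), array([ 0.5224, -0.2776]))
bulb 0.05 0.068 (219, array([0.016, 0.017]), array([ 0.5213, -0.2773]))
bulb 0.068 0.076 (97, array([0.015, 0.015]), array([ 0.5227, -0.2772]))
38.4333
```

View pics/b1.png

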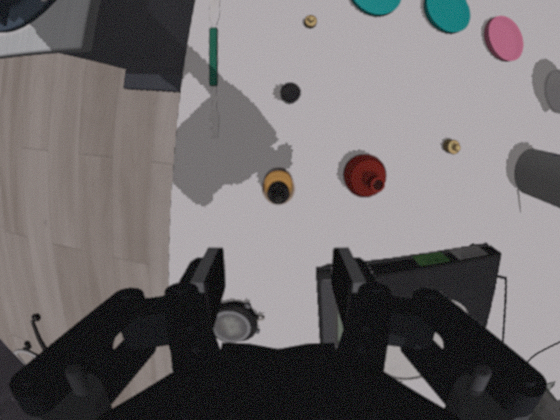

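Run:
```python
from fit import *
pick((.4267,-.298),.034,.142,.5,30,up=.16,slow=.04)
p,d,c,X=cloud("wrist"); cv2.imwrite("pics/b2.png",p[100:400,120:440,::-1])
t=np.array(manip.current_ee_pos()); L=(X-t)@np.array(manip.current_tcp_rot())
q=L[(np.abs(L[:,1])<.02)&(np.abs(L[:,2])<.03)&(L[:,0]<.05)]
for a,b in [(-.08,-.065),(-.05,-.03),(-.02,.0),(0,.03),(.03,.05)]:
    s=q[(q[:,0]>a)&(q[:,0]<b)]; print(a,b,len(s),s.min(0).round(4) if len(s) else "",s.max(0).round(4) if len(s) else "")
```

```text
picked w=0.232 -> 19.7mm after lift 0.229 t 41.9667 F [ 0.66 -0.3  -0.47]
-0.08 -0.065 2195 [-0.08   -0.0199 -0.0141] [-0.065   0.0199  0.0112]
-0.05 -0.03 1831 [-0.05   -0.0199 -0.0115] [-0.03    0.02    0.0112]
-0.02 0.0 702 [-0.02   -0.0166 -0.0155] [-0.0001  0.0159 -0.0019]
0 0.03 509 [ 0.     -0.0175 -0.0148] [0.03   0.0166 0.0004]
0.03 0.05 29 [ 0.03   -0.014  -0.0126] [ 0.0328  0.0147 -0.004 ]
```

View pics/b2.png

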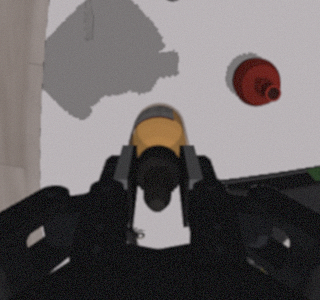

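Run:
```python
from fit import *
t=CW[4]+np.array([-.0008,.0010])
place(t,.0358,.142,.45,up=.16)
manip.move_ptp((.45,.2,.3),rot(np.pi/2))
p,d,c,X=cloud("wrist"); cv2.imwrite("pics/m3.png",ortho("wrist",p,c,0.37,0.67,0,0.40,0.003,0.0006)[:,:,::-1])
for z0,z1 in [(.02,.05),(.072,.086),(.1,.115)]: print(z0,z1,ext(X,CW[4],z0,z1,.025))
print(CW[4],matfit("wrist",p,c,M)[0],manip.current_time())
```

```text
F [-1.61  0.31  5.93] [0.5906 0.107  0.0373]
t 46.875
0.02 0.05 (95, array([0.01 , 0.023]), array([0.5778, 0.0997]))
0.072 0.086 (0,)
0.1 0.115 (0,)
[0.59120636 0.10594061] [0.52110858 0.20209893 0.1372051 ] 48.0333
```

View pics/m3.png

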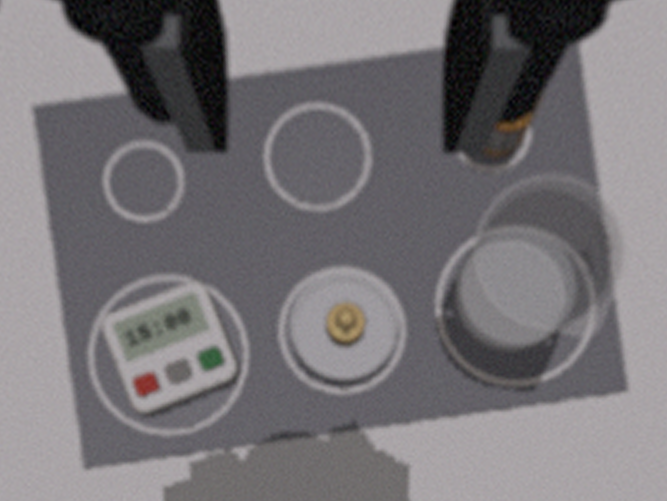

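The bottle is hidden behind the finger here, so I'll check it from the top camera while fetching the vial.

Run:
```python
from fit import *
pick((.4251,-.2025),-.022,.142,.5,20,up=.1)
p,d,c,X=cloud("wrist"); cv2.imwrite("pics/v1.png",p[100:400,120:440,::-1])
t=np.array(manip.current_ee_pos()); L=(X-t)@np.array(manip.current_tcp_rot())
q=L[(np.abs(L[:,1])<.008)&(np.abs(L[:,2])<.02)&(L[:,0]>-.1)&(L[:,0]<0)]
for a,b in [(-.09,-.07),(-.07,-.05),(-.05,-.02),(-.02,0)]:
    s=q[(q[:,0]>a)&(q[:,0]<b)]; print(a,b,len(s),s.min(0).round(4) if len(s) else "",s.max(0).round(4) if len(s) else "")
p,d,c,X=cloud("top"); a=ortho("top",p,c,0.37,0.67,0,0.40,0.003,0.0006)[:,:,::-1]; cv2.imwrite("pics/t3.png",a)
for z0,z1 in [(.02,.05),(.072,.086),(.086,.1),(.1,.115)]: print(z0,z1,ext(X,CW[4],z0,z1,.03))
print(CW[4],"mat top",matfit("top",p,c,M)[0],manip.current_time())
```

```text
picked w=0.230 -> 19.6mm after lift 0.231 t 52.7083 F [-0.11 -0.61 -0.38]
-0.09 -0.07 1906 [-0.0772 -0.008  -0.0112] [-0.07    0.008   0.0105]
-0.07 -0.05 903 [-0.07   -0.008  -0.0112] [-0.05    0.008  -0.0041]
-0.05 -0.02 758 [-0.05   -0.008  -0.0113] [-0.0231  0.008  -0.0055]
-0.02 0 0  
0.02 0.05 (25, array([0.027, 0.021]), array([0.5887, 0.0967]))
0.072 0.086 (40, array([0.021, 0.021]), array([0.5922, 0.1053]))
0.086 0.1 (11, array([0.011, 0.011]), array([0.5912, 0.1041]))
0.1 0.115 (19, array([0.009, 0.009]), array([0.5911, 0.1064]))
[0.59120636 0.10594061] mat top [0.52243346 0.20199678 0.1442971 ] 52.8083
```

View pics/v1.png

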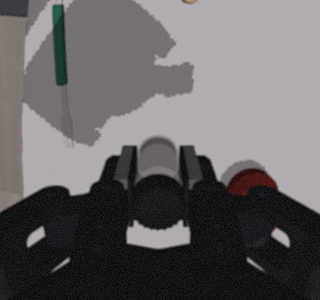

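View pics/t3.png

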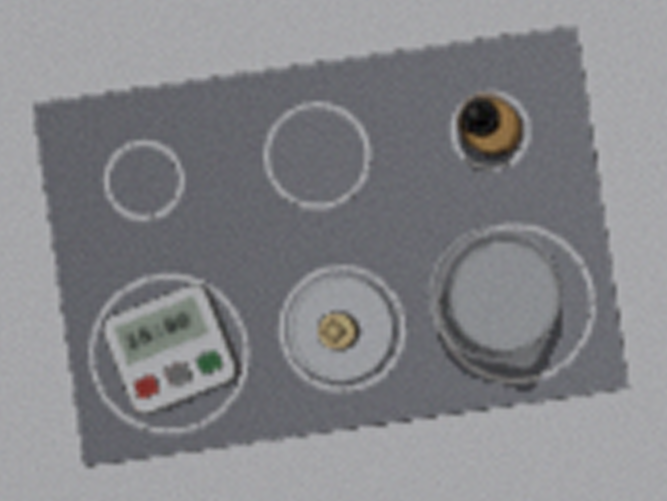

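Bottle stands upright and centred (0.591, 0.106). Vial held; placing it.

Run:
```python
from fit import *
place(CW[3]+np.array([-.0003,-.0007]),-.0198,.142,.5,up=.1)
pick((.5224,-.2774),.021,.142,.5,25,up=.14,slow=.04)
p,d,c,X=cloud("wrist"); cv2.imwrite("pics/bu.png",p[100:400,120:440,::-1])
t=np.array(manip.current_ee_pos()); L=(X-t)@np.array(manip.current_tcp_rot())
q=L[(np.abs(L[:,1])<.026)&(np.abs(L[:,2])<.035)&(L[:,0]>-.1)&(L[:,0]<0.04)]
for a,b in [(-.06,-.04),(-.03,-.015),(-.015,0),(0,.01),(.01,.03)]:
    s=q[(q[:,0]>a)&(q[:,0]<b)]; print(a,b,len(s),s.min(0).round(4) if len(s) else "",s.max(0).round(4) if len(s) else "")
p,d,c,X=cloud("top"); a=ortho("top",p,c,0.37,0.67,0,0.40,0.003,0.0006)[:,:,::-1]; cv2.imwrite("pics/t4.png",a)
print("vial",ext(X,CW[3],.045,.065,.03),CW[3],manip.current_time())
```

```text
F [-1.77 -0.97  3.44] [ 0.561   0.3131 -0.0187]
t 57.9583
picked w=0.142 -> 12.0mm after lift 0.144 t 63.25 F [-0.04 -0.64 -0.61]
-0.06 -0.04 2144 [-0.06   -0.0206 -0.0116] [-0.04    0.019   0.0115]
-0.03 -0.015 2290 [-0.03   -0.0211 -0.0211] [-0.015   0.0209  0.0029]
-0.015 0 1387 [-0.015  -0.0247 -0.0252] [-0.0001  0.0245  0.0084]
0 0.01 96 [ 0.0001 -0.0168 -0.0246] [ 0.0098  0.0147 -0.0174]
0.01 0.03 12 [ 0.0101 -0.0119 -0.0232] [ 0.0121  0.0131 -0.0189]
vial (64, array([0.019, 0.02 ]), array([0.5608, 0.3127])) [0.56148648 0.31382695] 63.35
```

View pics/bu.png

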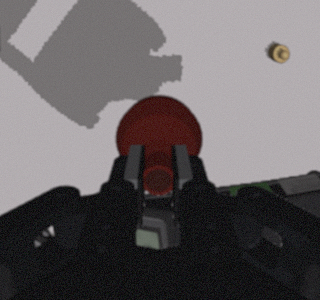

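View pics/t4.png

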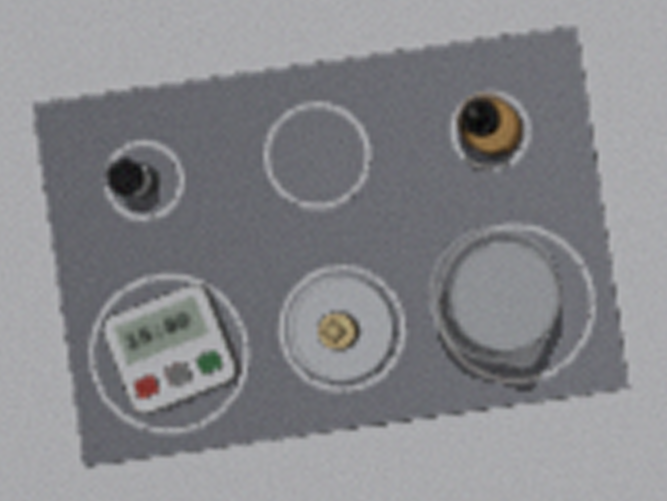

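Run:
```python
from fit import *
place(CW[5]+np.array([0,-.0010]),.0230,.142,.4,up=.14)
manip.move_ptp((.45,-.15,.3),rot(np.pi/2)); manip.dwell(.5)
p,d,c,X=cloud("top"); a=ortho("top",p,c,0.37,0.67,0,0.40,0.003,0.0006)[:,:,::-1]; cv2.imwrite("pics/t5.png",a)
print("mat",matfit("top",p,c,M)[0])
for n,i,z0,z1,R in [("bulb top",5,.065,.085,.03),("bulb wide",5,.01,.05,.04),("vial",3,.045,.065,.03),("bottle",4,.072,.086,.03),("bottle top",4,.1,.12,.03),("dish",2,.012,.024,.045),("weight",2,.026,.045,.03)]:
    print(n,ext(X,CW[i],z0,z1,R),CW[i].round(4))
p,_=manip.grab_frame("scene"); cv2.imwrite("pics/s5.png",cv2.resize(p[120:260,120:320],None,fx=3.9,fy=3.9)[:,:,::-1]); print(manip.current_time())
```

```text
F [-0.31 -0.81  2.49] [0.5764 0.2089 0.0241]
t 68.3083
mat [0.5225515  0.20227614 0.14563736]
bulb top (22, array([0.012, 0.013]), array([0.5777, 0.2089])) [0.5763 0.2099]
bulb wide (260, array([0.047, 0.046]), array([0.577 , 0.2073])) [0.5763 0.2099]
vial (63, array([0.019, 0.02 ]), array([0.5609, 0.3126])) [0.5615 0.3138]
bottle (40, array([0.022, 0.021]), array([0.5922, 0.1051])) [0.5912 0.1059]
bottle top (20, array([0.009, 0.009]), array([0.5912, 0.1066])) [0.5912 0.1059]
dish (449, array([0.061, 0.061]), array([0.4741, 0.193 ])) [0.4724 0.195 ]
weight (56, array([0.022, 0.021]), array([0.4718, 0.1927])) [0.4724 0.195 ]
70.7417
```

View pics/t5.png

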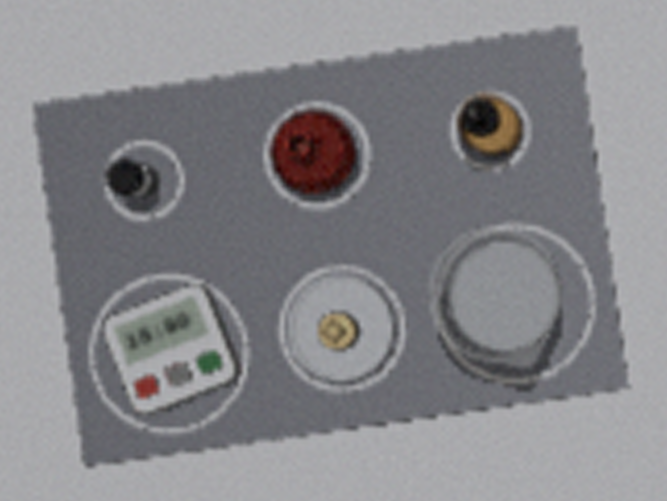

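View pics/s5.png

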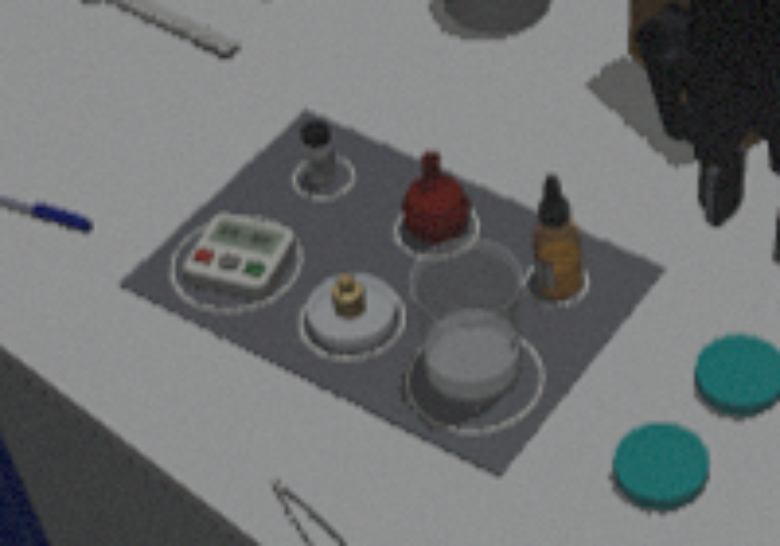

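All five things stand upright in their circles, within about 2–3 mm. The beaker and timer look unchanged, and the gripper is clear. Handing in.

```bash
python3 -c "
from h import *
manip.sign_off(); print(manip.current_time())"
```

```text
the job is handed in; nothing more can be done
the job is handed in; nothing more can be done
```

The spot-test station is set out and the job is handed in, at about 71 s of the 147 s allowed. I placed things in the order asked: dish, big weight on its lid, bottle behind the beaker, vial behind the timer, bulb between them.

- **Position:** in the last top-camera check, everything stood upright and about 1–3 mm from its circle centre. The weight is about 1.5–2 mm from the middle of the lid.
- **Beaker and timer:** they look unmoved in the pictures, but I judged this by eye and did not measure it.
- **Camera disagreement:** the wrist and top cameras differ by 1–3 mm on the dish and weight, which is about their calibration limit.
- **Missed grasps:** the first two tries at the dish closed above it without moving it. Depth readings showed the fingertips end about 33 mm short of the reported tool point. I allowed for that, and every grasp after that held.

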